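Move the spice row to the new tray in the same order

TASK

Move the four spice jars from the dark wooden tray into the white tray, one to a compartment, in the same order counted from the brass post: the jar next to the dark tray's post goes next to the white tray's post, and so on down the row. Set each jar down gently, standing upright and flat on the compartment's floor; tip none over and leave the honey jar and the tin where they are.

Things in the scene. Friction and masses are not known exactly. Their poses are not given: they have to be found in the camera images.
- spice_1_center (a point): loose glass spice jar, brown filling, pale timber lid; 47 mm diameter, 88 mm tall (glass to 74 mm). The point is its centre, half-way up (44 mm above its foot); z up its axis. At the start it stands on the yellow mat in the old tray; any of the four compartments.
- spice_2_center (a point): loose glass spice jar, orange-red filling, pale timber lid; 47 mm diameter, 88 mm tall (glass to 74 mm). The point is its centre, half-way up (44 mm above its foot); z up its axis. At the start it stands on the red mat in the old tray; any of the four compartments.
- spice_3_center (a point): loose glass spice jar, green filling, dark timber lid; the largest, 52 mm diameter, 105 mm tall (glass to 91 mm). The point is its centre, half-way up (52.5 mm above its foot); z up its axis. At the start it stands on the green mat in the old tray; any of the four compartments.
- spice_4_center (a point): loose glass spice jar, white filling, pale timber lid; the smallest, 42 mm diameter, 70 mm tall (glass to 56 mm). The point is its centre, half-way up (35 mm above its foot); z up its axis. At the start it stands on the blue mat in the old tray; any of the four compartments.
- old_tray: old dark brown wooden tray with four compartments in a row, where the jars start: 334 x 86 mm, fixed. Origin: centre of its underside; x along the row, towards the brass post (22 mm ball, top 45 mm up) on its +x end, z up. Compartment centres at x = +114 (next to the post), +38, -38, -114 mm, y = 0; each 70 x 70 mm inside, floor 6 mm, walls 14 mm, end blocks 16 mm above the origin.
- new_tray: new tray, white with pale wooden walls, four empty compartments in a row: 334 x 86 mm, fixed. Origin: centre of its underside; x along the row, towards the brass post (22 mm ball, top 45 mm up) on its +x end, z up. Compartment centres at x = +114 (next to the post), +38, -38, -114 mm, y = 0; each 70 x 70 mm inside, floor 6 mm, walls 14 mm, end blocks 16 mm above the origin.
- mat_yellow: yellow round mat, 62 mm diameter, 3 mm thick, glued to the floor of one compartment of the old tray, under jar spice_1; it stays there and shows where that jar stood. Origin: centre of its underside; z up.
- mat_red: red round mat, 62 mm diameter, 3 mm thick, glued to the floor of one compartment of the old tray, under jar spice_2; it stays there and shows where that jar stood. Origin: centre of its underside; z up.
- mat_green: green round mat, 62 mm diameter, 3 mm thick, glued to the floor of one compartment of the old tray, under jar spice_3; it stays there and shows where that jar stood. Origin: centre of its underside; z up.
- mat_blue: blue round mat, 62 mm diameter, 3 mm thick, glued to the floor of one compartment of the old tray, under jar spice_4; it stays there and shows where that jar stood. Origin: centre of its underside; z up.
- honey_center (a point): bystander, loose: honey jar with grey lid, 71 mm diameter, 110 mm tall; the point is its centre, half-way up.
- tin_center (a point): bystander, loose: short green and white food tin, 76 mm diameter, 58 mm tall; the point is its centre, half-way up.
There are look-alikes about, which are no part of the job. What is shaped like the part that bears spice_1_center but purple is not meant.

How it is judged:
At the end, for the whole second after the job is handed in: Each jar stands upright (within 0.1 rad) and at rest in the compartment of the new tray that has the same count from the brass post as the one it came from, its centre within 15.5 mm of the compartment's centre along and across the row, on the floor (height within 4 mm) (((x of mat_yellow in the frame of old_tray between 0.094 and 0.134 m and x of spice_1_center in the frame of new_tray between 0.0985 and 0.1295 m) or (x of mat_yellow in the frame of old_tray between 0.018 and 0.058 m and x of spice_1_center in the frame of new_tray between 0.0225 and 0.0535 m) or (x of mat_yellow in the frame of old_tray between -0.058 and -0.018 m and x of spice_1_center in the frame of new_tray between -0.0535 and -0.0225 m) or (x of mat_yellow in the frame of old_tray between -0.134 and -0.094 m and x of spice_1_center in the frame of new_tray between -0.1295 and -0.0985 m)) and y of spice_1_center in the frame of new_tray between -0.0155 and 0.0155 m and z of spice_1_center in the frame of new_tray between 0.046 and 0.054 m and angle between each of spice_1_center, spice_2_center, spice_3_center, spice_4_center's own z axis and vertical below 0.1 rad and linear speed of each of spice_1, spice_2, spice_3, spice_4 below 0.02 m/s and ((x of mat_red in the frame of old_tray between 0.094 and 0.134 m and x of spice_2_center in the frame of new_tray between 0.0985 and 0.1295 m) or (x of mat_red in the frame of old_tray between 0.018 and 0.058 m and x of spice_2_center in the frame of new_tray between 0.0225 and 0.0535 m) or (x of mat_red in the frame of old_tray between -0.058 and -0.018 m and x of spice_2_center in the frame of new_tray between -0.0535 and -0.0225 m) or (x of mat_red in the frame of old_tray between -0.134 and -0.094 m and x of spice_2_center in the frame of new_tray between -0.1295 and -0.0985 m)) and y of spice_2_center in the frame of new_tray between -0.0155 and 0.0155 m and z of spice_2_center in the frame of new_tray between 0.046 and 0.054 m and ((x of mat_green in the frame of old_tray between 0.094 and 0.134 m and x of spice_3_center in the frame of new_tray between 0.0985 and 0.1295 m) or (x of mat_green in the frame of old_tray between 0.018 and 0.058 m and x of spice_3_center in the frame of new_tray between 0.0225 and 0.0535 m) or (x of mat_green in the frame of old_tray between -0.058 and -0.018 m and x of spice_3_center in the frame of new_tray between -0.0535 and -0.0225 m) or (x of mat_green in the frame of old_tray between -0.134 and -0.094 m and x of spice_3_center in the frame of new_tray between -0.1295 and -0.0985 m)) and y of spice_3_center in the frame of new_tray between -0.0155 and 0.0155 m and z of spice_3_center in the frame of new_tray between 0.0545 and 0.0625 m and ((x of mat_blue in the frame of old_tray between 0.094 and 0.134 m and x of spice_4_center in the frame of new_tray between 0.0985 and 0.1295 m) or (x of mat_blue in the frame of old_tray between 0.018 and 0.058 m and x of spice_4_center in the frame of new_tray between 0.0225 and 0.0535 m) or (x of mat_blue in the frame of old_tray between -0.058 and -0.018 m and x of spice_4_center in the frame of new_tray between -0.0535 and -0.0225 m) or (x of mat_blue in the frame of old_tray between -0.134 and -0.094 m and x of spice_4_center in the frame of new_tray between -0.1295 and -0.0985 m)) and y of spice_4_center in the frame of new_tray between -0.0155 and 0.0155 m and z of spice_4_center in the frame of new_tray between 0.037 and 0.045 m); the robot touches nothing.
It fails at once if a spice jar is tipped over (more than 0.6 rad) (angle between any of spice_1_center, spice_2_center, spice_3_center, spice_4_center's own z axis and vertical above 0.6 rad).
It fails at once if a spice jar is dropped or slammed into the new tray (faster than 0.6 m/s within 30 mm of its floor) ((linear speed of spice_1 above 0.6 m/s and z of spice_1_center in the frame of new_tray below 0.08 m and x of spice_1_center in the frame of new_tray between -0.17 and 0.17 m and y of spice_1_center in the frame of new_tray between -0.045 and 0.045 m) or (linear speed of spice_2 above 0.6 m/s and z of spice_2_center in the frame of new_tray below 0.08 m and x of spice_2_center in the frame of new_tray between -0.17 and 0.17 m and y of spice_2_center in the frame of new_tray between -0.045 and 0.045 m) or (linear speed of spice_3 above 0.6 m/s and z of spice_3_center in the frame of new_tray below 0.0885 m and x of spice_3_center in the frame of new_tray between -0.17 and 0.17 m and y of spice_3_center in the frame of new_tray between -0.045 and 0.045 m) or (linear speed of spice_4 above 0.6 m/s and z of spice_4_center in the frame of new_tray below 0.071 m and x of spice_4_center in the frame of new_tray between -0.17 and 0.17 m and y of spice_4_center in the frame of new_tray between -0.045 and 0.045 m)).
It fails at once if the honey jar or the tin is moved by more than 20 mm (distance of any of honey_center, tin_center from where it was at the start of the episode above 0.02 m).
It also fails if it takes over 102 s, if anything falls off the work surface, if the arm or the gripper's body presses on something with over 40 N, if the wrist force passes 120 N, or if a joint passes its speed limit or range.

ROBOT

A 6-joint arm with a two-finger parallel gripper is mounted at the origin on a cart in front of the work surface, level with it; the furniture and walls round the work are solid. World frame = base frame: x ahead of the robot, y to its left, z up, the work surface at z = 0. Lengths are in m, angles in rad, forces in N, time in s.
With the tool pointing down it reaches from about 0.3 to 0.775 m from the base axis. Payload 14.6 kg.
Tool frame: the origin (TCP) lies on the centre line of the jaws, within the pads' length; the fingertips stand 22 mm ahead of it and the grasp point (between the pads) lies 3 mm ahead of it; z points along the fingers, y is the line along which they close (so a half turn about z gives the same grasp; the last joint's range is limited). The gripper opens to 85 mm and grips with 20 to 120 N. Pads are 22 mm wide; open, the fingers measure 114 mm over their backs; the gripper's body (76 mm by 85 mm) begins 54 mm behind the grasp point. The pads swing forward as they close: fully open they stand 13 mm farther back than shut.
Start: joints at [-1.217, 0.3, 1.521, -0, 1.321, -0.067], TCP at [0.225, -0.502, 0.253] pointing down, gripper open.
Joint ranges: [-3.03, 3.03], [-0.79, 2.21], [0.23, 2.52], [-1.04, 4.18], [0, 3.07], [-2.55, 2.55]. Speed limits (rad/s): [2.22, 2.22, 2.57, 3.14, 3.14, 3.14].

INTERFACE

Orientations are given as [roll, pitch, yaw] about the fixed x, y, z axes, in that order (R = Rz(yaw) Ry(pitch) Rx(roll)).
In Python, from station import sense, snapshot, hand_in gives the robot as it stands. The module is installed in compiled form; this text tells all that it offers.
- The arm moves only by the tool send_rows, never from a script. Its argument "moves" is a list that holds one entry, the list of rows, each a list of 5 numbers: the shift along the tool's x, y, z in m, then the turn about the tool's z in rad, then the gripper's target within -1 to 1 (fully open at 1, half-way at 0, shut at -1). A call has 1 to 20 rows; each row shifts and turns the commanded pose from where the row before left it, along the tool's axes as they then stand; what a row does not reach is not made up. A row lasts 1/8 s, in which the tool goes at most 62.5 mm and 10.7 degrees, less where a joint would pass 70% of its speed; a pose out of reach is approached as far as the arm can. A call with a gripper value outside its range is refused whole. The fingers move at their own pace and stop on an object; the grip force is fixed at half the most. Time passes only in rows, so rows that do not move let the fingers close. It gives the time, the measured TCP pose, the force, the opening and the grip force at its end, in the units of the state.
- sense(): the state, without advancing time (a new reading comes with each control period).
- snapshot(name): name is "scene" or "side" or "wrist"; returns a dict with "color" (384x512x3 uint8, red, green, blue), "fx", "fy", "cx", "cy" (pixels), "k1" (the pictures are not rectified: a ray, as slopes to the right and down, at radius r is drawn at 1 + k1 r^2 times it, then the intrinsics apply), "position" and "rotation" of the camera in the world; the wrist camera has in their place "mount" (4x4, takes a point from camera to tool coordinates, whose origin is the TCP and whose axes are the flange's). Camera axes: x right, y down, z forward; pixel columns grow to the right and rows downward; lengths in m; the calibration is good to about 2 mm. A picture is of the moment at which its call begins: read the wrist's pose just before it. There is no depth.
- hand_in(): hands the job in; it is judged then, once.
The state is a dict: "time_s": time; "joint_positions": joint angles; "joint_velocities": joint speeds; "joint_torque": joint torques, N m; "position": TCP position; "eef_rot": TCP orientation; "wrist_force": force on the tool from outside, world axes, zero at the start; "ft_torque": the same for the moment, N m; "grip_width": finger opening in m; "finger_force": force on a finger pad.
Only numpy, scipy, OpenCV 4.12 (cv2) and the standard library are available. Lean on these libraries where they do the work, as an engineer would, in place of code of your own. Each camera call takes 0.05 s, during which the arm holds its last target. There are 200 camera calls.

## Working session

There is one attempt and no reset: what is moved stays moved. The work goes in short steps, Python scripts to look and compute and a tool call to move; the robot and the scene stay as the last step left them, time stands still between calls to the robot, and variables do not carry over. Pictures are saved under pics/ and viewed, at most 14 in all, crops included, and the job is handed in when it is done.

Besides the shell and the picture viewer there is one more tool, called after "Call:" by a JSON object that holds its "name" and its "arguments". send_rows: Moves the arm, as the interface text tells. Its arguments: {"type":"object","properties":{"moves":{"type":"array"}},"required":["moves"]}

```bash
mkdir -p pics
python3 - <<'E'
from station import sense,snapshot
import cv2,pickle
s=sense();print(s)
d={}
for n in("scene","side"):
    p=snapshot(n);d[n]=p
    cv2.imwrite(f"pics/{n}0.png",cv2.resize(p["color"][:,:,::-1],(800,600)))
    print(n,{k:v for k,v in p.items() if k!="color"})
w=snapshot("wrist");d["wrist"]=w;print({k:v for k,v in w.items() if k!="color"})
pickle.dump(d,open("d0.pkl","wb"))
E
```

```text
{'time_s': 0.0, 'joint_positions': array([-1.21659846e+00,  3.00482480e-01,  1.52160774e+00,  3.56370034e-06,
        1.32071646e+00, -6.66182721e-02]), 'joint_velocities': array([-1.35227869e-03, -3.12028194e-05, -3.09203543e-04, -1.49909628e-03,
        2.02144091e-03,  1.22861445e-03]), 'joint_torque': array([-1.18780627e-03, -5.43507421e+01, -3.61793733e+01, -1.24565395e-04,
        4.03470462e-03,  1.53394711e-05]), 'position': array([ 0.22459006, -0.50181294,  0.25270378]), 'eef_rot': array([-3.14038155e+00, -8.42605050e-05,  4.20815203e-01]), 'wrist_force': array([ 0.37398914,  0.15600247, -0.10738107]), 'ft_torque': array([0.00535941, 0.02612928, 0.01027655]), 'finger_force': 0.0, 'grip_width': 0.0855839114996827}
scene {'fx': 392.3416487671096, 'fy': 392.3416487671096, 'cx': 254.66407498787277, 'cy': 191.3228891710283, 'k1': -0.13181577709147216, 'position': array([0.07600416, 0.59567708, 0.77829953]), 'rotation': array([-2.26147124, -0.00706398, -2.46331837])}
side {'fx': 453.974612869736, 'fy': 453.974612869736, 'cx': 260.79020784021685, 'cy': 190.15799539542706, 'k1': -0.12134640734544477, 'position': array([ 0.16956206, -0.56669834,  1.35485865]), 'rotation': array([-2.66785855, -0.01265351, -0.69105213])}
{'fx': 301.07421364618466, 'fy': 301.07421364618466, 'cx': 256.09222605838124, 'cy': 188.5081332288337, 'k1': -0.037000981461405846, 'mount': array([[ 3.11110849e-04, -9.66383949e-01, -2.57103025e-01,
         6.42684381e-02],
       [ 9.99999886e-01,  2.07616760e-04,  4.29684985e-04,
         6.28666876e-04],
       [-3.61861776e-04, -2.57103129e-01,  9.66383904e-01,
        -1.21364753e-01],
       [ 0.00000000e+00,  0.00000000e+00,  0.00000000e+00,
         1.00000000e+00]])}
```

View pics/scene0.png

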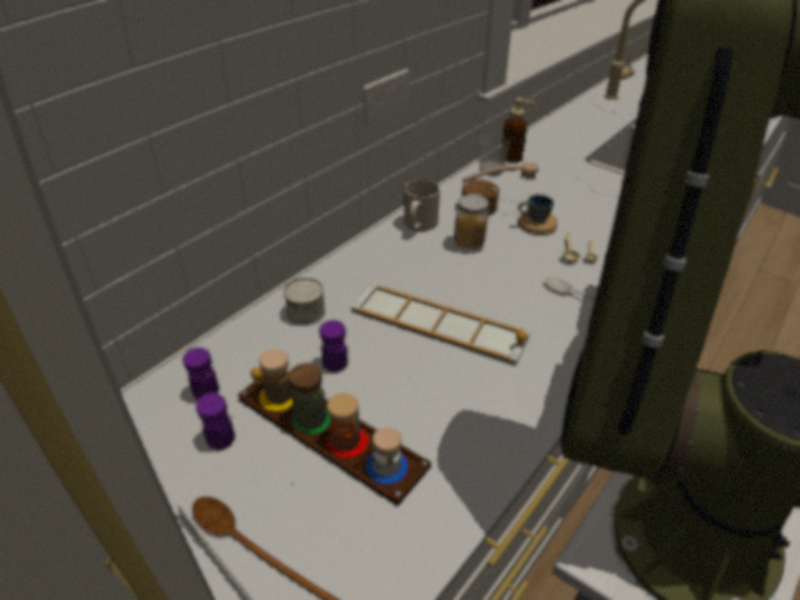

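View pics/side0.png

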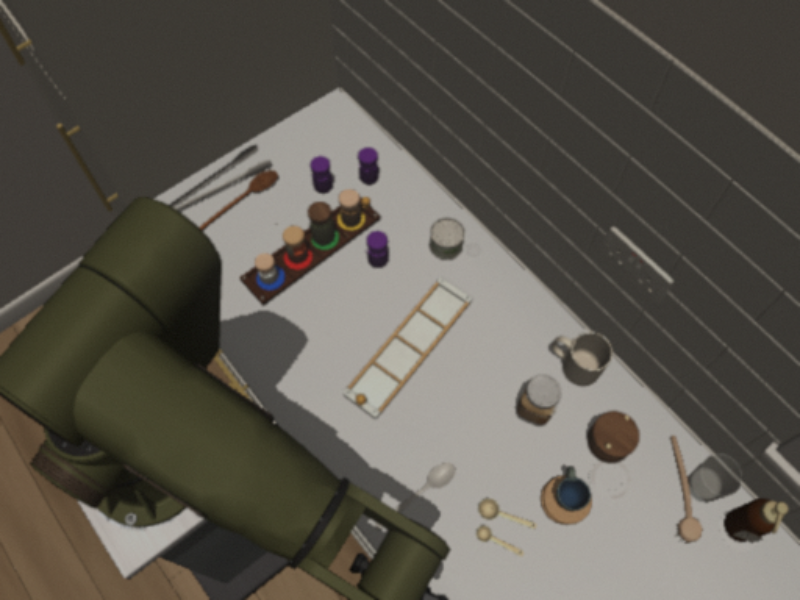

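The side view shows the old tray from (250,285) to (370,205), with its post at (365,202), so the order from the post is yellow, green, red, blue. The white tray runs from (361,398), where its post is, to (455,290). Purple jars at (321,170), (369,162) and (377,245) are look-alikes, because their bodies are purple. The real jars stand on coloured mats inside the tray.

```bash
cat > h.py <<'E'
import numpy as np,cv2
from scipy.spatial.transform import Rotation as R
def cam(p,s=None):
    if "mount" in p:
        T=p["mount"];Rt=R.from_euler('xyz',s["eef_rot"]).as_matrix()
        return Rt@T[:3,:3],Rt@T[:3,3]+s["position"]
    return R.from_euler('xyz',p["rotation"]).as_matrix(),p["position"]
def K(p): return np.array([[p["fx"],0,p["cx"]],[0,p["fy"],p["cy"]],[0,0,1.]]),np.array([p["k1"],0,0,0.])
def cast(p,uv,z,s=None):
    M,o=cam(p,s);k,d=K(p)
    n=cv2.undistortPoints(np.array(uv,float).reshape(-1,1,2),k,d).reshape(-1,2)
    r=np.c_[n,np.ones(len(n))]@M.T
    return o+r*((np.reshape(z,(-1,1))-o[2])/r[:,2:])
def proj(p,X,s=None):
    M,o=cam(p,s);k,d=K(p)
    return cv2.projectPoints((np.array(X,float)-o)@M,np.zeros(3),np.zeros(3),k,d)[0].reshape(-1,2)
E
python3 - <<'E'
import pickle,numpy as np
from h import *
np.set_printoptions(precision=4,suppress=True)
d=pickle.load(open("d0.pkl","rb"));q=.64
zl=[.097,.114,.097,.079]
print("lids Y G R B")
print(cast(d["side"],np.array([(349,198),(320,211),(294,236),(264,263)])*q,zl))
print(cast(d["scene"],np.array([(274,359),(306,375),(343,404),(388,439)])*q,zl))
print("new tray corners far..near")
print(cast(d["side"],np.array([(440,281),(471,297),(376,415),(346,393)])*q,.016))
print(cast(d["scene"],np.array([(374,287),(353,309),(515,360),(528,330)])*q,.016))
print("posts new, old");
print(cast(d["side"],np.array([(361,398),(365,202)])*q,.035))
print(cast(d["scene"],np.array([(521,337),(257,374)])*q,.035))
print("old corners")
print(cast(d["side"],np.array([(241,276),(262,302),(381,217)])*q,.015))
print(cast(d["scene"],np.array([(240,400),(399,498),(430,465)])*q,.015))
print("honey,tin tops,purple tops")
print(cast(d["side"],np.array([(543,389),(447,230),(377,241),(320,164),(368,155)])*q,[.11,.058,.088,.088,.088]))
E
```

```text
lids Y G R B
[[0.6481 0.1844 0.097 ]
 [0.5743 0.1864 0.114 ]
 [0.5006 0.1806 0.097 ]
 [0.4187 0.177  0.079 ]]
[[0.6469 0.1888 0.097 ]
 [0.571  0.1912 0.114 ]
 [0.5011 0.1874 0.097 ]
 [0.4193 0.184  0.079 ]]
new tray corners far..near
[[ 0.6991 -0.0627  0.016 ]
 [ 0.7249 -0.1337  0.016 ]
 [ 0.4068 -0.2096  0.016 ]
 [ 0.389  -0.1363  0.016 ]]
[[ 0.711  -0.1248  0.016 ]
 [ 0.6981 -0.0479  0.016 ]
 [ 0.3861 -0.1252  0.016 ]
 [ 0.4073 -0.2085  0.016 ]]
posts new, old
[[ 0.4023 -0.1691  0.035 ]
 [ 0.693   0.1899  0.035 ]]
[[ 0.3996 -0.1642  0.035 ]
 [ 0.6947  0.194   0.035 ]]
old corners
[[0.3741 0.2192 0.015 ]
 [0.3741 0.138  0.015 ]
 [0.7036 0.1462 0.015 ]]
[[0.6884 0.2406 0.015 ]
 [0.3721 0.2171 0.015 ]
 [0.3717 0.1442 0.015 ]]
honey,tin tops,purple tops
[[ 0.6616 -0.3932  0.11  ]
 [ 0.7763  0.0069  0.058 ]
 [ 0.6306  0.0657  0.088 ]
 [ 0.6574  0.3044  0.088 ]
 [ 0.756   0.2564  0.088 ]]
```

Call:
{"name": "send_rows", "arguments": {"moves": [[[0.037,-0.017,0,0,1],[0.037,-0.017,0,0,1],[0.037,-0.017,0,0,1],[0.037,-0.017,0,0,1],[0.037,-0.017,0,0,1],[0.037,-0.017,0,0,1],[0.037,-0.017,0,0,1],[0.037,-0.017,0,0,1],[0.037,-0.017,0,0,1],[0.037,-0.017,0,0,1],[0.037,-0.017,0,0,1],[0.037,-0.017,0,0,1],[0,0,0,0.093,1],[0,0,0,0.093,1],[0,0,0,0,1],[0,0,0,0,1]]]}}

```text
time_s: 2.15
position: [0.5465, -0.1345, 0.2532]
eef_rot: [-3.141, 0.0, 0.237]
wrist_force: [0.9, -0.2, -0.0]
grip_width: 0.0856
finger_force: 0.0
```

Run:
```python
from station import sense,snapshot
import cv2,pickle
s=sense();p=snapshot("wrist");pickle.dump((s,p),open("w1.pkl","wb"))
print(s["position"],s["eef_rot"])
cv2.imwrite("pics/w1.png",cv2.resize(p["color"][:,:,::-1],(800,600)))
```

```text
[ 0.54652751 -0.13449349  0.25317587] [-3.14146684e+00  1.71457449e-04  2.36721861e-01]
```

View pics/w1.png

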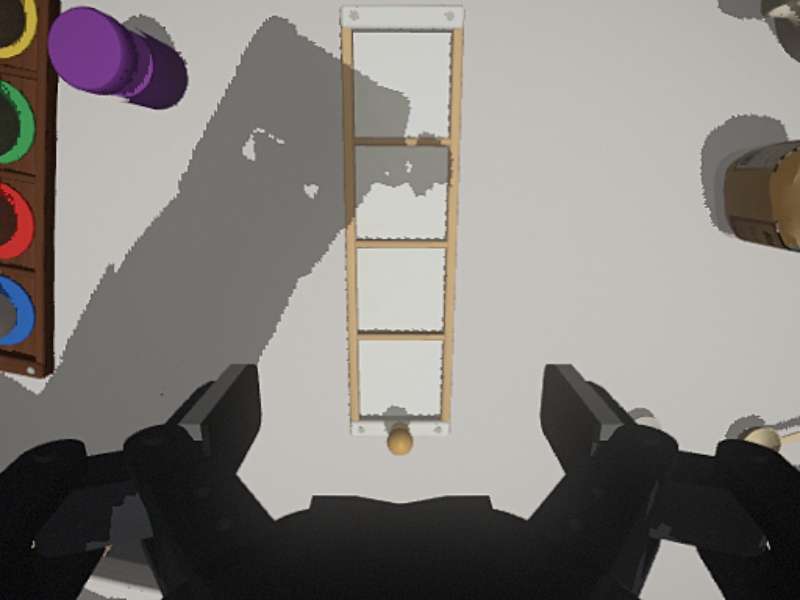

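The white tray's end-block corners are at (341,7), (465,7), (450,433) and (351,434), and its post ball is at (400,438). The old tray's right edge is at the left of the picture.

Run:
```python
import pickle
from h import *
np.set_printoptions(precision=4,suppress=True)
s,p=pickle.load(open("w1.pkl","rb"));q=.64
c=cast(p,np.array([(341,7),(465,7),(450,433),(351,434)])*q,.016,s);print(c)
o=c.mean(0);v=(c[2]+c[3]-c[0]-c[1])[:2]/2;L=np.linalg.norm(v);v/=L
print("new",o,L,np.linalg.norm(c[0]-c[1]),"yaw grip",np.arctan2(-v[1],-v[0]))
for n,x in zip("YGRB",(.114,.038,-.038,-.114)):print(n,o[:2]+v*x)
print("ball",cast(p,np.array([(400,438)])*q,.034,s))
e=cast(p,np.array([(61,2),(46,378)])*q,.015,s);print("old right edge",e,np.arctan2(*(e[0]-e[1])[[1,0]]))
```

```text
[[ 0.7058 -0.0551  0.016 ]
 [ 0.7258 -0.1379  0.016 ]
 [ 0.407  -0.2131  0.016 ]
 [ 0.3861 -0.1307  0.016 ]]
new [ 0.5562 -0.1342  0.016 ] 0.32803539811095705 0.08520355756402817 yaw grip 0.23193314427177067
Y [ 0.4452 -0.1604]
G [ 0.5192 -0.1429]
R [ 0.5931 -0.1255]
B [ 0.6671 -0.108 ]
ball [[ 0.4031 -0.1699  0.034 ]]
old right edge [[0.6666 0.1379 0.015 ]
 [0.3742 0.1329 0.015 ]] 0.017119045099013266
```

Call:
{"name": "send_rows", "arguments": {"moves": [[[0,0,0,0.108,1],[0,0,0,0.108,1],[0,-0.04,0,0,1],[0,-0.04,0,0,1],[0,-0.04,0,0,1],[0,-0.04,0,0,1],[0,-0.04,0,0,1],[0,-0.04,0,0,1],[0,-0.04,0,0,1],[0,-0.04,0,0,1],[0,0,0,0,1],[0,0,0,0,1]]]}}

```text
time_s: 3.7
position: [0.5406, 0.1851, 0.2532]
eef_rot: [3.141, 0.0, 0.019]
wrist_force: [0.3, -0.7, -0.5]
grip_width: 0.0855
finger_force: 0.0
```

Run:
```python
from station import sense,snapshot
import cv2,pickle
s=sense();p=snapshot("wrist");pickle.dump((s,p),open("w2.pkl","wb"))
print(s["position"],s["eef_rot"])
cv2.imwrite("pics/w2.png",cv2.resize(p["color"][:,:,::-1],(800,600)))
```

```text
[0.54057774 0.18511011 0.25317658] [3.14143997e+00 1.94568166e-04 1.94804501e-02]
```

View pics/w2.png

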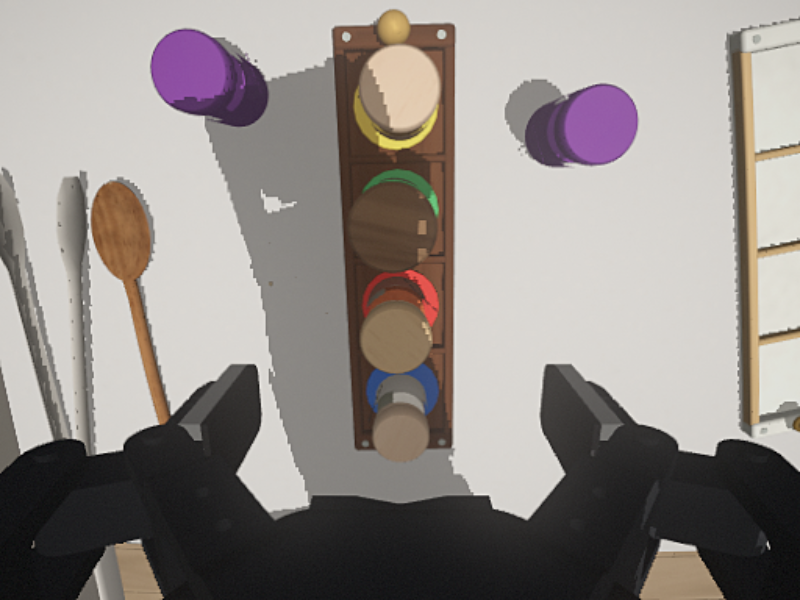

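Lid centres are Y (400,88), G (394,226), R (397,338) and B (401,432). Each lid stands over its coloured mat, next to the post at (393,27). The purple jars at (195,72) and (598,124) stand outside the tray and are look-alikes. I'll cast the lid centres now and check with one enlarged crop.

Run:
```python
import pickle
from h import *
np.set_printoptions(precision=4,suppress=True)
s,p=pickle.load(open("w2.pkl","rb"));q=.64
c=cast(p,np.array([(400,88),(394,226),(397,338),(401,432)])*q,[.097,.114,.097,.079],s);print(c)
e=cast(p,np.array([(333,27),(455,24),(452,448),(355,449)])*q,.016,s);print(e,e.mean(0))
print("purple",cast(p,np.array([(598,124),(195,72)])*q,.088,s))
im=p["color"][:310,190:310,::-1].copy()
cv2.imwrite("pics/w2c.png",cv2.resize(im,None,fx=1.9,fy=1.9))
```

```text
[[0.6489 0.1864 0.097 ]
 [0.5749 0.1882 0.114 ]
 [0.5031 0.1854 0.097 ]
 [0.426  0.1813 0.079 ]]
[[0.7006 0.2338 0.016 ]
 [0.7042 0.1494 0.016 ]
 [0.3729 0.1358 0.016 ]
 [0.3703 0.22   0.016 ]] [0.537  0.1847 0.016 ]
purple [[0.6337 0.071  0.088 ]
 [0.6574 0.3029 0.088 ]]
```

View pics/w2c.png

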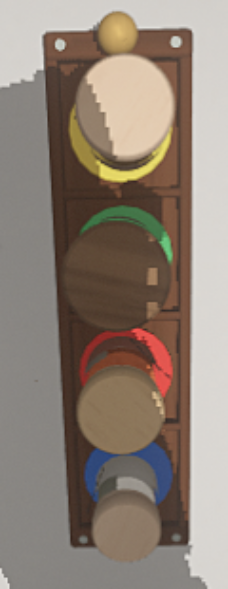

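The crop confirms it: brown, green, red and white jars over the yellow, green, red and blue mats, in that order from the post. I'll start with the yellow-mat jar.

Call:
{"name": "send_rows", "arguments": {"moves": [[[0.036,0,0,0,1],[0.036,0,0,0,1],[0.036,0,0,0,1],[0,0,0,0,1],[0,0,0.04,0,1],[0,0,0.04,0,1],[0,0,0.04,0,1],[0,0,0.03,0,1],[0,0,0.02,0,1],[0,0,0.017,0,1],[0,0,0,0,1],[0,0,0,0,-1],[0,0,0,0,-1],[0,0,0,0,-1],[0,0,0,0,-1],[0,0,0,0,-1],[0,0,0,0,-1],[0,0,0,0,-1],[0,0,0,0,-1]]]}}

```text
time_s: 6.12
position: [0.6491, 0.1877, 0.0676]
eef_rot: [-3.141, -0.002, 0.019]
wrist_force: [-0.2, 0.5, 6.0]
grip_width: 0.0449
finger_force: 61.6
```

Call:
{"name": "send_rows", "arguments": {"moves": [[[0,0,-0.02,0,-1],[0,0,-0.04,0,-1],[0,0,-0.05,0,-1],[0,0,-0.05,0,-1],[-0.0176,0.0287,0,0,-1],[-0.0176,0.0287,0,0,-1],[-0.0176,0.0287,0,0,-1],[-0.0176,0.0287,0,0,-1],[-0.0176,0.0287,0,0,-1],[-0.0176,0.0287,0,0,-1],[-0.0176,0.0287,0,0,-1],[-0.0176,0.0287,0,0,-1],[-0.0176,0.0287,0,0,-1],[-0.0176,0.0287,0,0,-1],[-0.0176,0.0287,0,0,-1],[-0.0176,0.0287,0,0,-1],[0,0,0,-0.106,-1],[0,0,0,-0.106,-1],[0,0,0,0,-1],[0,0,0,0,-1]]]}}

```text
time_s: 8.62
position: [0.4439, -0.1607, 0.2268]
eef_rot: [3.141, -0.0, 0.229]
wrist_force: [0.3, 0.6, -2.1]
grip_width: 0.0448
finger_force: 61.7
```

Call:
{"name": "send_rows", "arguments": {"moves": [[[0.001,0,0.03,0,-1],[0,0,0.04,0,-1],[0,0,0.04,0,-1],[0,0,0.025,0,-1],[0,0,0.01,0,-1],[0,0,0.007,0,-1],[0,0,0.005,0,-1],[0,0,0.002,0,-1],[0,0,0.002,0,-1],[0,0,0,0,-1],[0,0,0,0,-1]]]}}

```text
time_s: 10.0
position: [0.4449, -0.1606, 0.0655]
eef_rot: [3.141, -0.0, 0.231]
wrist_force: [-0.1, 0.2, -1.6]
grip_width: 0.0449
finger_force: 61.7
```

Call:
{"name": "send_rows", "arguments": {"moves": [[[0,0,0.001,0,-1],[0,0,0,0,1],[0,0,0,0,1],[0,0,0,0,1],[0,0,0,0,1],[0,0,0,0,1],[0,0,0,0,1]]]}}

```text
time_s: 10.88
position: [0.4449, -0.1605, 0.0643]
eef_rot: [3.142, -0.0, 0.231]
wrist_force: [-0.1, -0.1, 0.6]
grip_width: 0.0856
finger_force: 0.0
```

Call:
{"name": "send_rows", "arguments": {"moves": [[[0,0,-0.03,0,1],[0,0,-0.04,0,1],[0,0,-0.05,0,1],[0,0,-0.05,0,1],[0,0,0,0.106,1],[0,0,0,0.106,1],[0.0136,-0.0346,0,0,1],[0.0136,-0.0346,0,0,1],[0.0136,-0.0346,0,0,1],[0.0136,-0.0346,0,0,1],[0.0136,-0.0346,0,0,1],[0.0136,-0.0346,0,0,1],[0.0136,-0.0346,0,0,1],[0.0136,-0.0346,0,0,1],[0.0136,-0.0346,0,0,1],[0.0136,-0.0346,0,0,1],[0,0,0,0,1],[0,0,0,0,1]]]}}

```text
time_s: 13.12
position: [0.5741, 0.1876, 0.234]
eef_rot: [3.141, 0.001, 0.019]
wrist_force: [0.3, 0.0, 0.3]
grip_width: 0.0854
finger_force: 0.0
```

Run:
```python
from station import sense,snapshot
import cv2
p=snapshot("side")
cv2.imwrite("pics/s2.png",cv2.resize(p["color"][80:300,130:360,::-1],None,fx=2.4,fy=2.4))
```

```text
(no output)
```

View pics/s2.png

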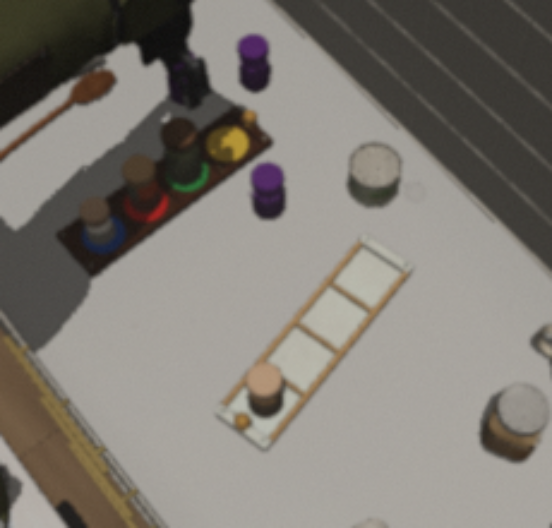

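The brown jar stands upright next to the white tray's post, at (265,390). The green jar is next.

Call:
{"name": "send_rows", "arguments": {"moves": [[[0,0,0.04,0,1],[0,0,0.04,0,1],[0,0,0.035,0,1],[0,0,0.02,0,1],[0,0,0.018,0,1],[0,0,0,0,1],[0,0,0,0,-1],[0,0,0,0,-1],[0,0,0,0,-1],[0,0,0,0,-1],[0,0,0,0,-1],[0,0,0,0,-1],[0,0,0,0,-1],[0,0,0,0,-1]]]}}

```text
time_s: 14.92
position: [0.5749, 0.1883, 0.0827]
eef_rot: [-3.141, -0.002, 0.019]
wrist_force: [-0.7, 1.1, 6.0]
grip_width: 0.0498
finger_force: 61.7
```

Call:
{"name": "send_rows", "arguments": {"moves": [[[0,0,-0.02,0,-1],[0,0,-0.04,0,-1],[0,0,-0.05,0,-1],[0,0,-0.05,0,-1],[-0.0062,0.033,0,0,-1],[-0.0062,0.033,0,0,-1],[-0.0062,0.033,0,0,-1],[-0.0062,0.033,0,0,-1],[-0.0062,0.033,0,0,-1],[-0.0062,0.033,0,0,-1],[-0.0062,0.033,0,0,-1],[-0.0062,0.033,0,0,-1],[-0.0062,0.033,0,0,-1],[-0.0062,0.033,0,0,-1],[0,0,0,-0.106,-1],[0,0,0,-0.106,-1],[0,0,0,0,-1],[0,0,0,0,-1]]]}}

```text
time_s: 17.18
position: [0.5185, -0.1431, 0.2419]
eef_rot: [3.141, -0.001, 0.229]
wrist_force: [0.1, -0.7, -0.8]
grip_width: 0.0498
finger_force: 62.4
```

Call:
{"name": "send_rows", "arguments": {"moves": [[[0.001,0,0.03,0,-1],[0,0,0.04,0,-1],[0,0,0.04,0,-1],[0,0,0.025,0,-1],[0,0,0.01,0,-1],[0,0,0.007,0,-1],[0,0,0.005,0,-1],[0,0,0.002,0,-1],[0,0,0.002,0,-1],[0,0,0.001,0,-1],[0,0,0,0,-1],[0,0,0,0,-1]]]}}

```text
time_s: 18.68
position: [0.5197, -0.1429, 0.0797]
eef_rot: [3.141, -0.001, 0.231]
wrist_force: [-0.4, 1.3, 5.4]
grip_width: 0.05
finger_force: 62.8
```

Call:
{"name": "send_rows", "arguments": {"moves": [[[0,0,0,0,1],[0,0,0,0,1],[0,0,0,0,1],[0,0,0,0,1],[0,0,0,0,1],[0,0,0,0,1]]]}}

```text
time_s: 19.42
position: [0.5195, -0.1429, 0.0793]
eef_rot: [-3.142, -0.0, 0.231]
wrist_force: [0.4, -0.2, -0.2]
grip_width: 0.0854
finger_force: 0.0
```

Call:
{"name": "send_rows", "arguments": {"moves": [[[0,0,-0.03,0,1],[0,0,-0.04,0,1],[0,0,-0.04,0,1],[0,0,-0.045,0,1],[0,0,0,0.106,1],[0,0,0,0.106,1],[-0.0011,-0.0327,0,0,1],[-0.0011,-0.0327,0,0,1],[-0.0011,-0.0327,0,0,1],[-0.0011,-0.0327,0,0,1],[-0.0011,-0.0327,0,0,1],[-0.0011,-0.0327,0,0,1],[-0.0011,-0.0327,0,0,1],[-0.0011,-0.0327,0,0,1],[-0.0011,-0.0327,0,0,1],[-0.0011,-0.0327,0,0,1],[0,0,0,0,1],[0,0,0,0,1]]]}}

```text
time_s: 21.68
position: [0.5024, 0.1834, 0.2342]
eef_rot: [3.141, 0.0, 0.019]
wrist_force: [0.5, 0.3, 0.0]
grip_width: 0.0851
finger_force: 0.0
```

Call:
{"name": "send_rows", "arguments": {"moves": [[[0,0,0.04,0,1],[0,0,0.04,0,1],[0,0,0.04,0,1],[0,0,0.03,0,1],[0,0,0.018,0,1],[0,0,0,0,1],[0,0,0,0,-1],[0,0,0,0,-1],[0,0,0,0,-1],[0,0,0,0,-1],[0,0,0,0,-1],[0,0,0,0,-1],[0,0,0,0,-1],[0,0,0,0,-1]]]}}

```text
time_s: 23.42
position: [0.5031, 0.1841, 0.0677]
eef_rot: [-3.141, -0.002, 0.019]
wrist_force: [-1.5, 0.2, 6.9]
grip_width: 0.0452
finger_force: 60.2
```

Call:
{"name": "send_rows", "arguments": {"moves": [[[0,0,-0.02,0,-1],[0,0,-0.04,0,-1],[0,0,-0.05,0,-1],[0,0,-0.05,0,-1],[0.0084,0.0311,0,0,-1],[0.0084,0.0311,0,0,-1],[0.0084,0.0311,0,0,-1],[0.0084,0.0311,0,0,-1],[0.0084,0.0311,0,0,-1],[0.0084,0.0311,0,0,-1],[0.0084,0.0311,0,0,-1],[0.0084,0.0311,0,0,-1],[0.0084,0.0311,0,0,-1],[0.0084,0.0311,0,0,-1],[0,0,0,-0.106,-1],[0,0,0,-0.106,-1],[0,0,0,0,-1],[0,0,0,0,-1]]]}}

```text
time_s: 25.68
position: [0.5922, -0.1255, 0.2265]
eef_rot: [3.141, -0.0, 0.229]
wrist_force: [-0.0, 0.0, -1.0]
grip_width: 0.045
finger_force: 61.4
```

Call:
{"name": "send_rows", "arguments": {"moves": [[[0,0,0.03,0,-1],[0,0,0.04,0,-1],[0,0,0.04,0,-1],[0,0,0.025,0,-1],[0,0,0.01,0,-1],[0,0,0.007,0,-1],[0,0,0.005,0,-1],[0,0,0.002,0,-1],[0,0,0.002,0,-1],[0,0,0.001,0,-1],[0,0,0,0,-1],[0,0,0,0,-1]]]}}

```text
time_s: 27.18
position: [0.5924, -0.1256, 0.0648]
eef_rot: [3.141, -0.001, 0.231]
wrist_force: [-0.3, 1.7, 5.0]
grip_width: 0.045
finger_force: 61.8
```

Call:
{"name": "send_rows", "arguments": {"moves": [[[0,0,0,0,1],[0,0,0,0,1],[0,0,0,0,1],[0,0,0,0,1],[0,0,0,0,1],[0,0,0,0,1]]]}}

```text
time_s: 27.92
position: [0.5922, -0.1256, 0.0643]
eef_rot: [-3.142, 0.0, 0.231]
wrist_force: [0.3, -1.1, 0.8]
grip_width: 0.0855
finger_force: 0.0
```

Call:
{"name": "send_rows", "arguments": {"moves": [[[0,0,-0.03,0,1],[0,0,-0.04,0,1],[0,0,-0.05,0,1],[0,0,-0.05,0,1],[0,0,0,0.106,1],[0,0,0,0.106,1],[-0.0162,-0.0311,0,0,1],[-0.0162,-0.0311,0,0,1],[-0.0162,-0.0311,0,0,1],[-0.0162,-0.0311,0,0,1],[-0.0162,-0.0311,0,0,1],[-0.0162,-0.0311,0,0,1],[-0.0162,-0.0311,0,0,1],[-0.0162,-0.0311,0,0,1],[-0.0162,-0.0311,0,0,1],[-0.0162,-0.0311,0,0,1],[0,0,0,0,1],[0,0,0,0,1]]]}}

```text
time_s: 30.18
position: [0.4246, 0.1821, 0.2344]
eef_rot: [3.141, -0.0, 0.019]
wrist_force: [0.9, -0.5, 0.0]
grip_width: 0.0855
finger_force: 0.0
```

Call:
{"name": "send_rows", "arguments": {"moves": [[[0,0,0.04,0,1],[0,0,0.04,0,1],[0,0,0.04,0,1],[0,0,0.03,0,1],[0,0,0.02,0,1],[0,0,0.012,0,1],[0,0,0,0,1],[0,0,0,0,-1],[0,0,0,0,-1],[0,0,0,0,-1],[0,0,0,0,-1],[0,0,0,0,-1],[0,0,0,0,-1],[0,0,0,0,-1],[0,0,0,0,-1]]]}}

```text
time_s: 32.05
position: [0.4248, 0.1825, 0.0532]
eef_rot: [-3.141, -0.001, 0.019]
wrist_force: [-2.6, -0.7, 8.5]
grip_width: 0.0395
finger_force: 60.5
```

Call:
{"name": "send_rows", "arguments": {"moves": [[[0,0,-0.02,0,-1],[0,0,-0.04,0,-1],[0,0,-0.05,0,-1],[0,0,-0.05,0,-1],[0.0197,0.0246,0,0,-1],[0.0197,0.0246,0,0,-1],[0.0197,0.0246,0,0,-1],[0.0197,0.0246,0,0,-1],[0.0197,0.0246,0,0,-1],[0.0197,0.0246,0,0,-1],[0.0197,0.0246,0,0,-1],[0.0197,0.0246,0,0,-1],[0.0197,0.0246,0,0,-1],[0.0197,0.0246,0,0,-1],[0.0197,0.0246,0,0,-1],[0.0197,0.0246,0,0,-1],[0,0,0,-0.106,-1],[0,0,0,-0.106,-1],[0,0,0,0,-1],[0,0,0,0,-1]]]}}

```text
time_s: 34.55
position: [0.6662, -0.1083, 0.2124]
eef_rot: [3.142, 0.0, 0.229]
wrist_force: [-0.6, 0.4, -1.1]
grip_width: 0.0395
finger_force: 60.9
```

Call:
{"name": "send_rows", "arguments": {"moves": [[[0,0,0.03,0,-1],[0,0,0.04,0,-1],[0,0,0.04,0,-1],[0,0,0.025,0,-1],[0,0,0.01,0,-1],[0,0,0.007,0,-1],[0,0,0.005,0,-1],[0,0,0.002,0,-1],[0,0,0.002,0,-1],[0,0,0,0,-1],[0,0,0,0,-1]]]}}

```text
time_s: 35.92
position: [0.6664, -0.1084, 0.0515]
eef_rot: [3.141, -0.0, 0.231]
wrist_force: [0.2, 0.9, -1.6]
grip_width: 0.0391
finger_force: 60.9
```

Down 1.5 mm more, release, then rise and back off to a viewpoint over the tray.

Call:
{"name": "send_rows", "arguments": {"moves": [[[0,0,0.0015,0,-1],[0,0,0,0,-1],[0,0,0,0,1],[0,0,0,0,1],[0,0,0,0,1],[0,0,0,0,1],[0,0,0,0,1],[0,0,0,0,1]]]}}

```text
time_s: 36.92
position: [0.6663, -0.1084, 0.0498]
eef_rot: [-3.142, -0.0, 0.231]
wrist_force: [0.3, -0.0, 0.4]
grip_width: 0.0854
finger_force: 0.0
```

Call:
{"name": "send_rows", "arguments": {"moves": [[[0,0,-0.03,0,1],[0,0,-0.04,0,1],[0,0,-0.05,0,1],[0,0,-0.05,0,1],[0,0,-0.04,0,1],[-0.03,0,0,0,1],[-0.03,0,0,0,1],[-0.03,0,0,0,1],[-0.03,0,0,0,1],[0,0,0,0,1],[0,0,0,0,1],[0,0,0,0,1],[0,0,0,0,1]]]}}

```text
time_s: 38.55
position: [0.5498, -0.1356, 0.2595]
eef_rot: [-3.141, 0.0, 0.231]
wrist_force: [-0.0, 0.0, 0.3]
grip_width: 0.0858
finger_force: 0.0
```

Run:
```python
from station import sense,snapshot
import cv2,pickle
s=sense();p=snapshot("wrist");pickle.dump((s,p),open("w3.pkl","wb"))
print(s["position"])
cv2.imwrite("pics/w3.png",cv2.resize(p["color"][:,:,::-1],(800,600)))
p=snapshot("scene")
cv2.imwrite("pics/s3.png",cv2.resize(p["color"][100:330,80:360,::-1],None,fx=2.4,fy=2.4))
```

```text
[ 0.54980886 -0.1356475   0.25948256]
```

View pics/w3.png

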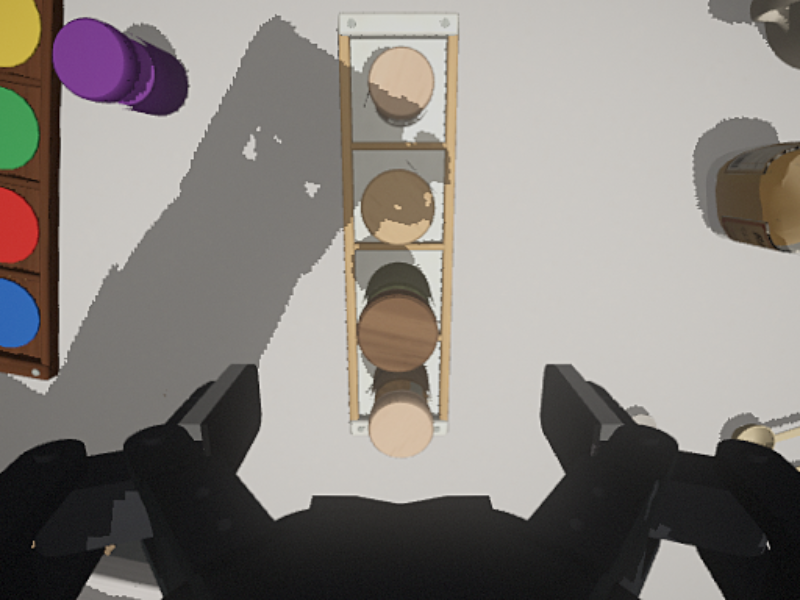

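View pics/s3.png

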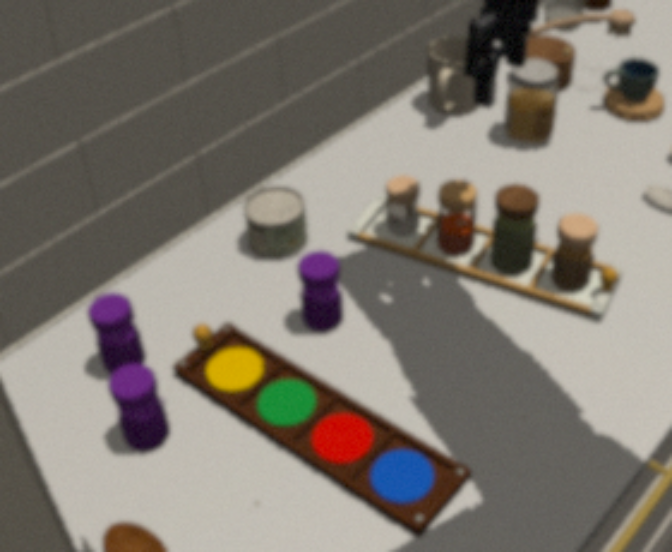

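The wrist view shows lids at (401,82), (398,206), (398,332) and (401,426), all upright and in the order brown, green, red, white from the post. The honey jar and the tin are undisturbed. I'll check the numbers, then hand in.

Run:
```python
import pickle
from h import *
from station import hand_in
np.set_printoptions(precision=4,suppress=True)
s,p=pickle.load(open("w3.pkl","rb"))
c=cast(p,np.array([(401,426),(398,332),(398,206),(401,82)])*.64,[.094,.111,.094,.076],s)[:,:2]-[.5562,-.1342]
v=-np.array([np.cos(.2319),np.sin(.2319)]);L=np.c_[c@v,c@[-v[1],v[0]]];print(L)
if np.abs(L-np.c_[[.114,.038,-.038,-.114],[0]*4]).max()<.01: print(hand_in())
```

```text
[[ 0.1115  0.0013]
 [ 0.0375 -0.0006]
 [-0.0366 -0.0005]
 [-0.1092  0.0013]]
the job is handed in; nothing more can be done
None
```

All four jars are in the white tray in the same order from the brass post (brown, green, red, white), standing upright and measured within 5 mm of their compartment centres; the honey jar and tin weren't touched, and the job is handed in at about 39 s, though no verdict came back.

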